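# Find the loose clamp knob on a mould and flag it

### The job

Before pouring, check the three orange clamp knobs on the mould: exactly one is loose. Try them with a twist, either way, until you find the one that gives and has turned at least 30 degrees; the tight ones must be left where they are. Then stand the red marker upright on the yellow patch in front of the loose knob and let go of it.

Things in the scene. Friction and masses are not known exactly. Their poses are not given: they have to be found in the camera images.
- mould: White plaster mould on a plywood board (145 x 360 x 12 mm), fixed to the table; origin on the table under the middle knob, x away from the robot, y to the left along the row of knobs. The mould stack on the board (72 mm in x, 345 mm in y, centred on the knob row) ends in a brown strip, its top 48 mm over the table. The knobs stand on it at y = +120 (left), 0 (mid), -120 mm (right).
- left_grip (a point): Left orange T-knob, on its vertical turning axis, mid-height of its bar, 69 mm over the table. Bar: 56 mm along this point's own x axis, 15 mm wide (y), 22 mm tall (z); a stud end stands 4 mm out of its top. Its start angle lies within 30 degrees of the mould's x axis. Tight, it does not turn under 4 N m; loose, it turns at 0.05 N m, 65 degrees or more each way, and stays.
- mid_grip (a point): The same for the middle knob.
- right_grip (a point): The same for the right knob.
- left_tip (a point): Point on the left knob's bar, 26 mm from its axis towards the bar's +x end, at the same height as the grip; moves with the knob, so 30 degrees of turn shift it 13 mm.
- mid_tip (a point): The same for the middle knob.
- right_tip (a point): The same for the right knob.
- left_pad (a point): Centre of the yellow painted patch in front of the left knob, 68 mm towards the robot from the knob's axis, on the board's top, 12 mm over the table. The patch is 44 mm (x) by 60 mm (y).
- mid_pad (a point): The same in front of the middle knob.
- right_pad (a point): The same in front of the right knob.
- marker_centre (a point): Centre of the loose red plastic marker, half-way up: 58 mm tall, round foot 38 mm wide and 8 mm thick, above it a cone, then from 16 mm up a straight stem 22 mm wide, to be gripped from above; 60 g. It stands upright on the table; its z axis points up.
Things that resemble listed ones, but are neither listed nor needed, are in the scene too. What is meant by the part that bears marker_centre is not blue, and is the smaller of those in its own colour.

How it is judged (in metres and radians):
On the way:
1. the loose knob has been turned, the other two not, and the marker still stands where it was (((distance of left_tip from where it was at the start of the episode above 0.01 m and distance of each of mid_tip, right_tip from where it was at the start of the episode below 0.004 m) or (distance of mid_tip from where it was at the start of the episode above 0.01 m and distance of each of left_tip, right_tip from where it was at the start of the episode below 0.004 m) or (distance of right_tip from where it was at the start of the episode above 0.01 m and distance of each of left_tip, mid_tip from where it was at the start of the episode below 0.004 m)) and distance of marker_centre from where it was at the start of the episode below 0.02 m), for 0.2 s.
At the end, for the whole second after the job is handed in: Only the loose knob is turned from its start: its bar end shifted over 10 mm (22 degrees), the others under 4 mm. The released marker stands upright (within 0.12 rad) on the board, its centre within 25 mm of the centre of the yellow patch in front of the turned knob (((distance of left_tip from where it was at the start of the episode above 0.01 m and distance of each of mid_tip, right_tip from where it was at the start of the episode below 0.004 m and horizontal distance between marker_centre and left_pad below 0.025 m) or (distance of mid_tip from where it was at the start of the episode above 0.01 m and distance of each of left_tip, right_tip from where it was at the start of the episode below 0.004 m and horizontal distance between marker_centre and mid_pad below 0.025 m) or (distance of right_tip from where it was at the start of the episode above 0.01 m and distance of each of left_tip, mid_tip from where it was at the start of the episode below 0.004 m and horizontal distance between marker_centre and right_pad below 0.025 m)) and angle between marker_centre's own z axis and vertical below 0.12 rad and z of marker_centre in the frame of mould between 0.036 and 0.046 m and contact force between the fingers and marker below 0.1 N); the robot touches nothing.
It fails at once if a tight knob has been turned (a second knob moved) (distance of each of left_tip, mid_tip from where it was at the start of the episode above 0.006 m or distance of each of left_tip, right_tip from where it was at the start of the episode above 0.006 m or distance of each of mid_tip, right_tip from where it was at the start of the episode above 0.006 m).
It also fails if it takes over 72 s, if anything falls off the work surface, if the arm or the gripper's body presses on something with over 40 N, if the wrist force passes 120 N, or if a joint passes its speed limit or range.

### The arm

A 6-joint arm with a two-finger parallel gripper is mounted at the origin on a cart in front of the work surface, level with it; the furniture and walls round the work are solid. World frame = base frame: x ahead of the robot, y to its left, z up, the work surface at z = 0. Lengths are in mm, angles in degrees, forces in N, time in s.
With the tool pointing down it reaches from about 300 to 850 mm from the base axis. Payload 4.2 kg.
Tool frame: the origin (TCP) lies on the centre line of the jaws, within the pads' length; the fingertips stand 14 mm ahead of it and the grasp point (between the pads) lies 5 mm behind it (env.finger_overhang is the z of the fingertips in the tool frame, in mm); z points along the fingers, y is the line along which they close (so a half turn about z gives the same grasp; the last joint's range is limited). The gripper opens to 91 mm and grips with 3 to 60 N. Pads are 32 mm wide; open, the fingers measure 118 mm over their backs; the gripper's body (76 mm by 178 mm) begins 60 mm behind the grasp point.
Start: joints at [-78.438, 18.312, 89.639, -0, 72.044, -1.146], TCP at [126.493, -560.929, 227.976] pointing down, gripper open.
Joint ranges: [-177.97, 177.97], [-48.28, 115.42], [12.27, 149.76], [-77.06, 257.06], [2.81, 150.46], [-146.56, 146.56]. Speed limits (degrees/s): [147.25, 147.25, 180, 180, 180, 180].

### API

Orientations are given as [roll, pitch, yaw] about the fixed x, y, z axes, in that order (R = Rz(yaw) Ry(pitch) Rx(roll)).
In Python, from workcell import sensors, viewer, env gives the robot as it stands. The module is installed in compiled form; this text tells all that it offers.
- The arm moves only by the tool step_arm, never from a script. Its argument "plan" is one flat list of numbers, 6 for each row, row after row: the shift along the tool's x, y, z in cm, then the turn, a rotation vector about the tool's x, y, z in rad. In form: [x, y, z, wx, wy, wz, x, y, z, wx, wy, wz, ...]. A call has 1 to 5 rows; each row shifts and turns the commanded pose from where the row before left it, along the tool's axes as they then stand; what a row does not reach is not made up. A row lasts 1/12 s, in which the tool goes at most 41.7 mm and 7.16 degrees, less where a joint would pass 70% of its speed; a pose out of reach is approached as far as the arm can. A call is refused whole if a number of a shift passes 4.17 or a number of a turn 0.125, either way. A call with a gripper value outside its range is refused whole. "hand" is the finger opening in cm, from 0 to 9.12, set as the call begins (left out, the last holds). The fingers move at their own pace and stop on an object; "newtons" is the grip in N (left out, the last holds). Time passes only in rows, so rows that do not move let the fingers close. It gives the time, the measured TCP pose, the force, the opening and the grip force at its end, in the units of the state.
- sensors.state(): the state, without advancing time (a new reading comes with each control period).
- viewer.grab_frame(name): name is "scene" or "top" or "wrist"; returns a dict with "img" (480x640x3 uint8, red, green, blue), "fx", "fy", "cx", "cy" (pixels), "k1" (the pictures are not rectified: a ray, as slopes to the right and down, at radius r is drawn at 1 + k1 r^2 times it, then the intrinsics apply), "position" and "attitude" of the camera in the world. Camera axes: x right, y down, z forward; pixel columns grow to the right and rows downward; lengths in mm; the calibration is good to about 2 mm. A picture is of the moment at which its call begins. There is no depth.
- env.job_done(): hands the job in; it is judged then, once.
Trained networks look in a picture, given as the dict that the camera call returned (one of the last four; its "shot" number tells which), for a name from the list of things; names that differ only in an ending like _2 or _b are one class to them, and where a whole thing is asked for, a point or a joint stands for the part that bears it (a point fixed in the world has none). Each returns a list of dicts, best first, with "score" (0 to 1); they miss things now and then, are a little off and sometimes report something else, mostly with a low value. They report only what shows in the picture. A call takes as long as a camera call. They do not tell look-alikes from the thing itself.
- viewer.boxes_of(name, picture): "location" ([column, row] in pixels, amid what is visible of it).
- viewer.pinpoint(name, picture): "location" ([column, row] in pixels: a listed point, or the origin of a listed thing).
The state is a dict: "time_s": time; "qpos": joint angles; "qvel": joint speeds; "effort": joint torques, N m; "ee_pos": TCP position; "ee_rot": TCP orientation; "force": force on the tool from outside, world axes, zero at the start; "torque": the same for the moment, N m; "gripper_width": finger opening in mm; "gripper_force": force on a finger pad.
Only numpy, scipy, OpenCV 4.12 (cv2) and the standard library are available. Lean on these libraries where they do the work, as an engineer would, in place of code of your own. Each camera call takes 0.05 s, during which the arm holds its last target. There are 200 camera calls.

## Working session

There is one attempt and no reset: what is moved stays moved. The work goes in short steps, Python scripts to look and compute and a tool call to move; the robot and the scene stay as the last step left them, time stands still between calls to the robot, and variables do not carry over. Pictures are saved under pics/ and viewed, at most 12 in all, crops included, and the job is handed in when it is done.

Besides the shell and the picture viewer there is one more tool, called after ">>>" by a JSON object that holds its "api" and its "payload", one argument or row to a line. step_arm: Moves the arm, as the interface text tells. Its arguments: {"type":"object","properties":{"plan":{"type":"array","items":{"type":"number"}},"hand":{"type":"number"},"newtons":{"type":"number"}},"required":["plan"]}

```bash
mkdir -p pics
cat > h.py <<'E'
import numpy as np, cv2
from scipy.spatial.transform import Rotation as R
from workcell import sensors, viewer, env
NAMES=["left_grip","mid_grip","right_grip","left_tip","mid_tip","right_tip","left_pad","mid_pad","right_pad","marker_centre"]
H=dict(grip=69,tip=69,pad=12,centre=29)
def ray(p,uv):
    K=np.array([[p["fx"],0,p["cx"]],[0,p["fy"],p["cy"]],[0,0,1.]])
    x=cv2.undistortPoints(np.array([[uv]],float),K,np.array([p["k1"],0,0,0,0.]))[0,0] 
    a=np.array(p["attitude"],float)
    M=a if a.shape==(3,3) else R.from_euler("xyz",a,degrees=True).as_matrix()
    return np.array(p["position"],float), M@np.array([x[0],x[1],1])
def onz(p,uv,z):
    o,d=ray(p,uv); return o+d*(z-o[2])/d[2]
def look(cam,names=NAMES,n=1):
    p=viewer.grab_frame(cam)
    for nm in names:
        for r in viewer.pinpoint(nm,p)[:n]:
            print(cam,nm,round(r["score"],2),np.round(r["location"],1),np.round(onz(p,r["location"],H[nm.split("_")[1]])[:2],1))
    return p
def save(p,name): cv2.imwrite("pics/"+name,p["img"][:,:,::-1])
E
python3 - <<'E'
from h import *
for c in ["scene","top"]:
    p=look(c,n=1); look(c,["marker_centre"],4)
    print(p["position"],p["attitude"],p["k1"]); save(p,c+"0.png")
print(sensors.state())
E
```

```text
scene left_grip 0.62 [320.6 223.6] [579.6 -23. ]
scene mid_grip 0.49 [356.1 196.2] [ 601.4 -158.3]
scene right_grip 0.49 [391.1 178.7] [ 596.7 -279.6]
scene mid_tip 0.51 [347.3 196. ] [ 615.8 -141.1]
scene right_tip 0.46 [386.3 174. ] [ 618.8 -283.7]
scene left_pad 0.69 [358.6 198.1] [ 637.2 -206.3]
scene mid_pad 0.56 [378.  231.8] [ 511.5 -157.5]
scene right_pad 0.56 [405.8 211.2] [ 521.8 -269.6]
scene marker_centre 0.91 [216.1 345.9] [467.4 340. ]
scene marker_centre 0.86 [232.9 313.8] [513.  271.5]
scene marker_centre 0.84 [193. 320.] [551.1 345.7]
scene marker_centre 0.64 [215.1 346.3] [467.9 342. ]
scene marker_centre 0.52 [346.  197.5] [ 646.2 -167.1]
[-57.21004238 530.6088847  888.57170242] [-135.68108483   -0.70161706 -128.58065978] 0.005535177803755947
top left_grip 0.74 [342.2 225.8] [584.4 -31.8]
top mid_grip 0.76 [393.7 220.9] [ 595.2 -150.7]
top right_grip 0.65 [180.3 247.8] [536.  337.1]
top left_tip 0.67 [336.5 214.9] [609.9 -19.2]
top mid_tip 0.58 [391.6 212. ] [ 616.2 -146.6]
top right_tip 0.5 [454.8 215.4] [ 607.6 -294.7]
top left_pad 0.74 [440.3 254.7] [ 524.4 -269
[... 384 characters left out ...]
652446] -0.1581798234316008
{'time_s': 1.3, 'qpos': array([-7.84392678e+01,  1.83108982e+01,  8.96381849e+01, -8.37256570e-04,
        7.20435703e+01, -1.14872162e+00]), 'qvel': array([ 0.02033926, -0.06447506,  0.02720416, -0.04541889,  0.09005119,
        0.08641776]), 'effort': array([-1.96623910e-04, -4.12357879e+01, -2.32230020e+01,  7.26770516e-02,
        3.77290312e-02, -1.72305937e-05]), 'ee_pos': array([ 126.47759704, -560.94081396,  227.99151159]), 'ee_rot': array([1.79992671e+02, 9.43629306e-04, 1.27097118e+01]), 'force': array([0.03402118, 0.00743374, 0.13134915]), 'torque': array([-0.00302593,  0.01414564, -0.05121724]), 'gripper_force': 0.0, 'gripper_width': 91.35892177517013}
```

Run:
```python
import cv2,numpy as np
a=cv2.imread("pics/scene0.png");b=cv2.imread("pics/top0.png")
r=lambda im,x,y,w,h:cv2.resize(im[y:y+h,x:x+w],(400,300),interpolation=cv2.INTER_CUBIC)
cv2.imwrite("pics/m0.png",np.vstack([np.hstack([r(a,140,260,160,120),r(a,290,140,160,120)]),np.hstack([r(b,120,205,133,100),r(b,310,170,200,150)])]))
```

```text
(no output)
```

View pics/m0.png

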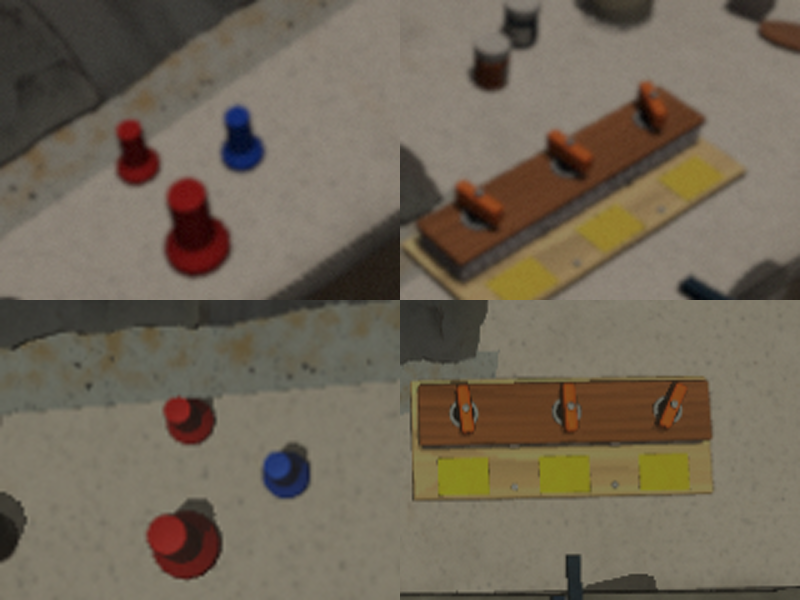

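View pics/top0.png

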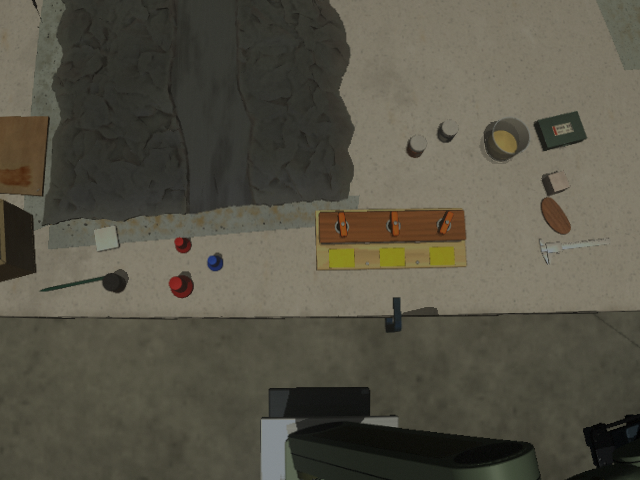

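>>> {"api": "step_arm", "payload": {
  "plan": [0,0,0,0,0,0.111,0,0,0,0,0,0.111,3.3,-2.2,0,0,0,0,3.3,-2.2,0,0,0,0,3.3,-2.2,0,0,0,0]
}}

```text
time_s: 1.72
ee_pos: [226.0, -494.3, 227.9]
ee_rot: [180.0, -0.0, -0.1]
force: [0.1, -0.3, 0.2]
gripper_width: 91.1
gripper_force: 0.0
```

>>> {"api": "step_arm", "payload": {
  "plan": [3.3,-2.2,0,0,0,0,3.3,-2.2,0,0,0,0,3.3,-2.2,0,0,0,0,3.3,-2.2,0,0,0,0,3.3,-2.2,0,0,0,0]
}}

```text
time_s: 2.13
ee_pos: [391.9, -383.7, 228.2]
ee_rot: [180.0, -0.0, -0.0]
force: [0.1, 0.1, 0.8]
gripper_width: 91.4
gripper_force: 0.0
```

>>> {"api": "step_arm", "payload": {
  "plan": [3.3,-2.2,0,0,0,0,3.3,-2.2,0,0,0,0,3.3,-2.2,0,0,0,0,3.3,-2.2,0,0,0,0,0,0,0,0,0,0]
}}

```text
time_s: 2.55
ee_pos: [527.9, -292.9, 227.6]
ee_rot: [-179.9, -0.2, 0.3]
force: [0.5, 0.3, 0.2]
gripper_width: 91.1
gripper_force: 0.0
```

Run:
```python
from h import *
p=look("wrist",NAMES[:9],2); save(p,"w1.png"); print(p["position"],p["attitude"])
s=sensors.state();print(s["time_s"],s["ee_pos"],s["ee_rot"])
```

```text
wrist left_grip 0.33 [289.6 145.8] [ 591.3 -273.1]
wrist mid_grip 0.56 [133.1 147.2] [ 589.2 -151.2]
wrist right_grip 0.63 [287.5 144. ] [ 592.7 -271.5]
wrist left_tip 0.33 [128.4 112.8] [ 614.7 -150.7]
wrist mid_tip 0.87 [130.  112.5] [ 614.9 -151.9]
wrist left_pad 0.6 [ 42.5 216.1] [521.5 -32.4]
wrist left_pad 0.26 [168.6 142.8] [ 591.1 -158.4]
wrist mid_pad 0.61 [169.5 217.6] [ 520.9 -152.7]
wrist right_pad 0.72 [294.3 213.3] [ 525.9 -273.3]
[ 602.3266731  -293.42944444  385.69632983] [ 1.65023128e+02  1.19392467e-01 -8.96860074e+01]
3.05 [ 521.83190662 -297.74818718  228.19110066] [ 1.79983632e+02 -1.09040288e-02 -9.67132428e-02]
```

View pics/w1.png

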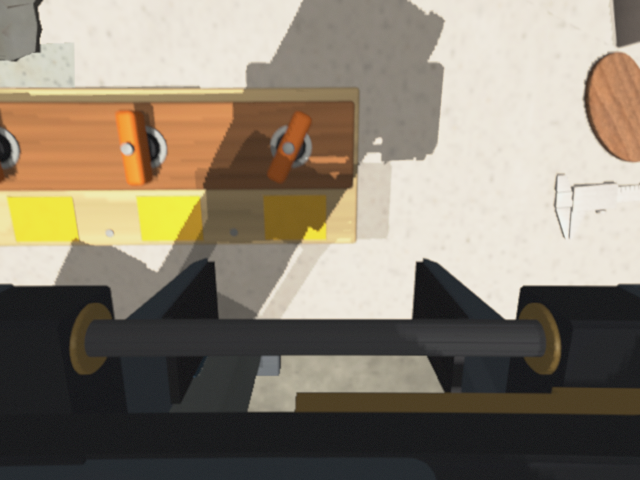

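>>> {"api": "step_arm", "payload": {
  "plan": [3.4,-1.2,0,0,0,0,3.5,-1.3,0,0,0,0,0,0,2.9,0,0,0.109,0,0,2.9,0,0,0.109,0,0,2.9,0,0,0.109]
}}

```text
time_s: 3.47
ee_pos: [592.0, -272.2, 140.3]
ee_rot: [180.0, -0.1, -19.0]
force: [0.6, -0.7, -0.9]
gripper_width: 91.2
gripper_force: 0.0
```

>>> {"api": "step_arm", "payload": {
  "plan": [0,0,1.8,0,0,0.109,0,0,0,0,0,0,0,0,0,0,0,0]
}}

```text
time_s: 3.72
ee_pos: [591.0, -272.3, 122.4]
ee_rot: [180.0, 0.1, -24.9]
force: [0.6, 0.4, 0.5]
gripper_width: 91.3
gripper_force: 0.0
```

Run:
```python
from h import *
p=look("wrist",["right_grip","right_tip"],2); save(p,"w2.png")
s=sensors.state();print(s["time_s"],s["ee_pos"],s["ee_rot"])
```

```text
wrist right_tip 0.73 [315.4 221.1] [ 615.1 -283.7]
3.8667 [ 592.61162324 -272.84437503  125.16154958] [179.99398693  -0.23382547 -24.92225123]
```

View pics/w2.png

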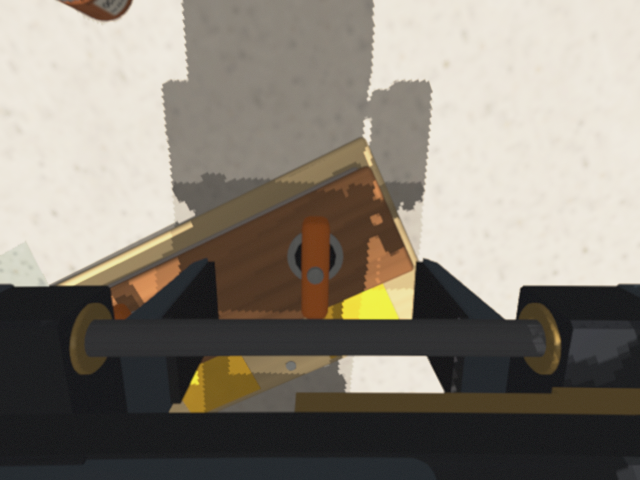

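>>> {"api": "step_arm", "payload": {
  "plan": [0,0,2.7,0,0,0,0,0,2.7,0,0,0,0,0,0,0,0,0]
}}

```text
time_s: 4.12
ee_pos: [589.2, -271.1, 65.9]
ee_rot: [-180.0, 0.4, -24.9]
force: [-0.6, 0.5, -1.1]
gripper_width: 91.3
gripper_force: 0.0
```

>>> {"api": "step_arm", "payload": {
  "plan": [0,0,0,0,0,0,0,0,0,0,0,0,0,0,0,0,0,0,0,0,0,0,0,0,0,0,0,0,0,0],
  "hand": 0,
  "newtons": 15
}}

```text
time_s: 4.53
ee_pos: [592.3, -272.4, 70.4]
ee_rot: [180.0, -0.1, -25.0]
force: [0.3, -0.1, 0.5]
gripper_width: 60.7
gripper_force: 0.0
```

>>> {"api": "step_arm", "payload": {
  "plan": [0,0,0,0,0,0,0,0,0,0,0,0,0,0,0,0,0,0,0,0,0,0,0,0,0,0,0,0,0,0]
}}

```text
time_s: 4.95
ee_pos: [591.5, -272.0, 68.9]
ee_rot: [180.0, 0.0, -25.0]
force: [-0.1, -0.5, 0.4]
gripper_width: 27.5
gripper_force: 0.0
```

Run:
```python
from h import *
s=sensors.state()
for k in ["time_s","ee_pos","ee_rot","force","torque","gripper_width","gripper_force"]: print(k,np.round(s[k],2))
```

```text
time_s 4.95
ee_pos [ 591.54 -272.01   68.89]
ee_rot [180.     0.   -24.99]
force [-0.07 -0.46  0.37]
torque [ 0.06  0.03 -0.01]
gripper_width 27.49
gripper_force 0.0
```

>>> {"api": "step_arm", "payload": {
  "plan": [0,0,0,0,0,0,0,0,0,0,0,0,0,0,0,0,0,0,0,0,0,0,0,0]
}}

```text
time_s: 5.28
ee_pos: [591.3, -272.4, 68.8]
ee_rot: [180.0, 0.0, -25.0]
force: [-0.7, -2.3, -0.6]
gripper_width: 21.9
gripper_force: 14.3
```

>>> {"api": "step_arm", "payload": {
  "plan": [0,0,0,0,0,-0.05,0,0,0,0,0,-0.05,0,0,0,0,0,0,0,0,0,0,0,0]
}}

```text
time_s: 5.62
ee_pos: [591.3, -272.2, 69.0]
ee_rot: [180.0, 0.0, -19.3]
force: [-2.1, -1.6, 0.7]
gripper_width: 21.7
gripper_force: 14.5
```

```bash
cat > s.py <<'E'
from h import *
s=sensors.state()
for k in ["time_s","ee_pos","ee_rot","force","torque","gripper_width","gripper_force"]: print(k,np.round(s[k],2))
E
python3 s.py
```

```text
time_s 5.62
ee_pos [ 591.28 -272.2    68.97]
ee_rot [ 1.7998e+02  2.0000e-02 -1.9350e+01]
force [-2.12 -1.62  0.7 ]
torque [-0.32  0.3  -0.1 ]
gripper_width 21.74
gripper_force 14.49
```

Run:
```python
from h import *
p=viewer.grab_frame("wrist"); im=p["img"][150:450,120:520]
save(dict(img=cv2.resize(im,(800,600))),"w3.png")
```

```text
(no output)
```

View pics/w3.png

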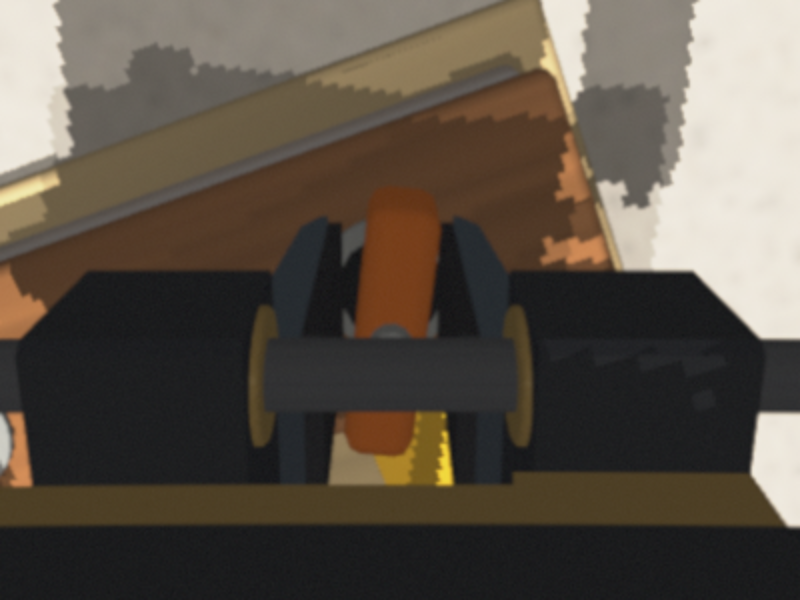

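>>> {"api": "step_arm", "payload": {
  "plan": [0,0,0,0,0,-0.05,0,0,0,0,0,-0.05,0,0,0,0,0,0,0,0,0,0,0,0,0,0,0,0,0,0]
}}

```text
time_s: 6.08
ee_pos: [591.2, -272.1, 69.1]
ee_rot: [180.0, 0.0, -13.6]
force: [-3.5, -2.4, 1.6]
gripper_width: 22.3
gripper_force: 15.2
```

```bash
python3 s.py
python3 - <<'E'
from h import *
p=viewer.grab_frame("wrist"); im=p["img"][150:450,120:520]
save(dict(img=cv2.resize(im,(400,300))),"w4.png")
E
```

```text
time_s 6.08
ee_pos [ 591.2  -272.09   69.09]
ee_rot [ 1.7999e+02  3.0000e-02 -1.3620e+01]
force [-3.5  -2.43  1.57]
torque [-0.28  0.55 -0.23]
gripper_width 22.3
gripper_force 15.24
```

View pics/w4.png

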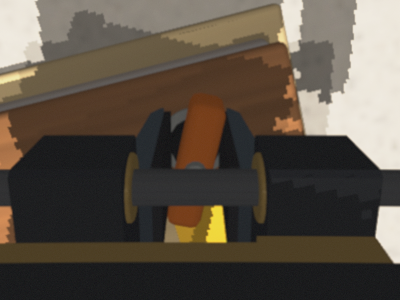

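>>> {"api": "step_arm", "payload": {
  "plan": [0,0,0,0,0,0,0,0,0,0,0,0.1,0,0,0,0,0,0.1,0,0,-0.8,0,0,0,0,0,0,0,0,0],
  "hand": 4
}}

```text
time_s: 6.55
ee_pos: [592.9, -272.0, 78.4]
ee_rot: [-180.0, -0.2, -24.8]
force: [0.9, -0.2, 0.6]
gripper_width: 39.8
gripper_force: 0.0
```

>>> {"api": "step_arm", "payload": {
  "plan": [0,0,0,0,0,0,0,0,0,0,0,0,0,0,0,0,0,0,0,0,0,0,0,0,0,0,0,0,0,0],
  "hand": 0
}}

```text
time_s: 6.97
ee_pos: [591.3, -272.4, 76.8]
ee_rot: [180.0, 0.0, -25.0]
force: [-0.0, -2.1, 0.5]
gripper_width: 15.5
gripper_force: 15.0
```

```bash
python3 s.py
```

```text
time_s 6.97
ee_pos [ 591.31 -272.39   76.84]
ee_rot [ 1.7996e+02  1.0000e-02 -2.5010e+01]
force [-0.04 -2.13  0.52]
torque [-0.15  0.17 -0.38]
gripper_width 15.52
gripper_force 14.99
```

>>> {"api": "step_arm", "payload": {
  "plan": [0,0,0,0,0,-0.05,0,0,0,0,0,-0.05,0,0,0,0,0,0,0,0,0,0,0,0]
}}

```text
time_s: 7.3
ee_pos: [590.9, -272.2, 76.8]
ee_rot: [180.0, 0.1, -19.4]
force: [-2.2, -1.1, 1.0]
gripper_width: 17.4
gripper_force: 16.0
```

```bash
python3 s.py
```

```text
time_s 7.3
ee_pos [ 590.94 -272.21   76.84]
ee_rot [ 1.7999e+02  6.0000e-02 -1.9400e+01]
force [-2.17 -1.07  0.96]
torque [-0.19  0.4  -0.62]
gripper_width 17.4
gripper_force 16.05
```

>>> {"api": "step_arm", "payload": {
  "plan": [0,0,0,0,0,0,0,0,0,0,0,0,0,0,-4.0,0,0,0,0,0,-3.3,0,0,-0.124,0,0,0,0,0,-0.124],
  "hand": 9.1
}}

```text
time_s: 7.72
ee_pos: [595.7, -273.5, 157.4]
ee_rot: [179.7, -0.8, -4.7]
force: [0.9, 0.3, 0.8]
gripper_width: 48.0
gripper_force: 0.0
```

>>> {"api": "step_arm", "payload": {
  "plan": [0,0,0,0,0,-0.124,0,0,0,0,0,-0.122,0.6,-3.97,0,0,0,0,0.6,-3.97,0,0,0,0,0.6,-3.97,0,0,0,0]
}}

```text
time_s: 8.13
ee_pos: [590.7, -150.5, 149.9]
ee_rot: [-180.0, -0.1, 9.0]
force: [0.4, -0.7, -0.0]
gripper_width: 81.1
gripper_force: 0.0
```

>>> {"api": "step_arm", "payload": {
  "plan": [0,0,0,0,0,0,0,0,0,0,0,0,0,0,0,0,0,0]
}}

```text
time_s: 8.38
ee_pos: [591.1, -151.6, 150.2]
ee_rot: [179.9, -0.0, 9.1]
force: [0.4, -1.2, -0.0]
gripper_width: 90.9
gripper_force: 0.0
```

```bash
python3 - <<'E'
from h import *
p=look("wrist",["mid_grip","mid_tip","left_grip","left_tip"],2); save(dict(img=p["img"][100:400]),"w5.png")
E
python3 s.py
```

```text
wrist mid_grip 0.75 [316.1 256.7] [ 588.4 -153.7]
wrist mid_grip 0.71 [125.7 226.9] [589. -34.]
wrist mid_tip 0.62 [316.6 256.4] [ 588.7 -154. ]
wrist mid_tip 0.56 [320.6 214.2] [ 616.1 -152.1]
wrist left_grip 0.92 [122.2 227.5] [588.3 -31.9]
wrist left_tip 0.9 [118.1 185.8] [614.  -28.7]
time_s 8.63
ee_pos [ 590.64 -152.74  149.81]
ee_rot [179.99  -0.     8.95]
force [-0.6   0.04  1.15]
torque [ 0.02 -0.05 -0.03]
gripper_width 90.81
gripper_force 0.0
```

View pics/w5.png

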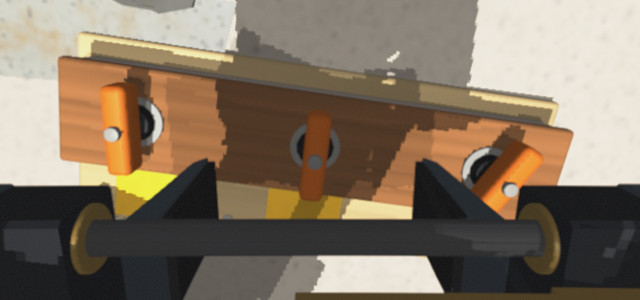

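>>> {"api": "step_arm", "payload": {
  "plan": [0,0,3.6,0,0,0.07,0,0,3.7,0,0,0,0,0,0,0,0,0,0,0,0,0,0,0],
  "hand": 5
}}

```text
time_s: 8.97
ee_pos: [589.3, -151.9, 75.5]
ee_rot: [-179.9, 0.2, 5.0]
force: [-0.1, 0.2, 0.4]
gripper_width: 67.0
gripper_force: 0.0
```

>>> {"api": "step_arm", "payload": {
  "plan": [0,0,0,0,0,0,0,0,0,0,0,0,0,0,0,0,0,0,0,0,0,0,0,0,0,0,0,0,0,0],
  "hand": 0
}}

```text
time_s: 9.38
ee_pos: [591.1, -151.7, 78.1]
ee_rot: [180.0, -0.1, 5.0]
force: [1.3, -0.2, 0.2]
gripper_width: 34.0
gripper_force: 0.0
```

>>> {"api": "step_arm", "payload": {
  "plan": [0,0,0,0,0,0,0,0,0,0,0,0,0,0,0,0,0,0,0,0,0,0,0,0]
}}

```text
time_s: 9.72
ee_pos: [590.7, -151.6, 77.1]
ee_rot: [180.0, -0.0, 5.0]
force: [-0.7, -0.0, 1.4]
gripper_width: 15.0
gripper_force: 15.0
```

```bash
python3 s.py
```

```text
time_s 9.72
ee_pos [ 590.69 -151.62   77.12]
ee_rot [ 1.7999e+02 -1.0000e-02  5.0400e+00]
force [-0.7  -0.05  1.35]
torque [-0.04  0.06  0.04]
gripper_width 15.05
gripper_force 14.99
```

Flat grip, no side load. Twist 6°.

>>> {"api": "step_arm", "payload": {
  "plan": [0,0,0,0,0,-0.05,0,0,0,0,0,-0.05,0,0,0,0,0,0,0,0,0,0,0,0]
}}

```text
time_s: 10.05
ee_pos: [590.6, -151.4, 77.1]
ee_rot: [-180.0, -0.0, 10.7]
force: [-0.2, 0.4, 2.8]
gripper_width: 15.1
gripper_force: 15.0
```

```bash
python3 s.py
```

```text
time_s 10.05
ee_pos [ 590.64 -151.42   77.11]
ee_rot [-179.99   -0.     10.69]
force [-0.23  0.44  2.75]
torque [0.17 0.08 0.05]
gripper_width 15.13
gripper_force 15.0
```

>>> {"api": "step_arm", "payload": {
  "plan": [0,0,0,0,0,-0.12,0,0,0,0,0,-0.12,0,0,0,0,0,-0.12,0,0,0,0,0,-0.12,0,0,0,0,0,-0.12]
}}

```text
time_s: 10.47
ee_pos: [590.0, -150.3, 77.1]
ee_rot: [-179.9, -0.0, 45.4]
force: [-1.4, 4.8, 4.3]
gripper_width: 15.2
gripper_force: 15.0
```

>>> {"api": "step_arm", "payload": {
  "plan": [0,0,0,0,0,0,0,0,0,0,0,0,0,0,0,0,0,0]
}}

```text
time_s: 10.72
ee_pos: [590.0, -150.3, 77.1]
ee_rot: [-179.9, -0.0, 44.9]
force: [-1.2, 6.3, 3.9]
gripper_width: 15.1
gripper_force: 15.0
```

>>> {"api": "step_arm", "payload": {
  "plan": [0,0,0,0,0,0,0,0,0,0,0,0,0,0,0,0,0,0,0,0,-4,0,0,0,0,0,-4,0,0,0],
  "hand": 9.1
}}

```text
time_s: 11.13
ee_pos: [588.9, -151.5, 155.1]
ee_rot: [-179.7, 0.2, 45.1]
force: [1.6, -0.5, 0.2]
gripper_width: 45.4
gripper_force: 0.0
```

>>> {"api": "step_arm", "payload": {
  "plan": [0,0,-4,0,0,0.12,0,0,0,0,0,0.12,0,0,0,0,0,0.12,0,0,0,0,0,0.12,0,0,0,0,0,0.12]
}}

```text
time_s: 11.55
ee_pos: [590.7, -152.0, 197.1]
ee_rot: [180.0, -0.0, 10.3]
force: [0.9, 0.1, -0.2]
gripper_width: 79.0
gripper_force: 0.0
```

>>> {"api": "step_arm", "payload": {
  "plan": [0,0,0,0,0,0.12,0,0,0,0,0,0.07,-4,0,0,0,0,0,-3,0,0,0,0,0,0,0,0,0,0,0]
}}

```text
time_s: 11.97
ee_pos: [514.9, -151.1, 196.2]
ee_rot: [-180.0, 0.4, -0.2]
force: [-1.0, 0.3, 0.1]
gripper_width: 91.0
gripper_force: 0.0
```

```bash
python3 s.py
python3 - <<'E'
from h import *
p=look("wrist",["mid_grip","mid_tip","left_pad","mid_pad","right_pad"],2); save(p,"w6.png")
E
```

```text
time_s 11.97
ee_pos [ 514.89 -151.13  196.17]
ee_rot [-179.96    0.38   -0.25]
force [-0.98  0.3   0.06]
torque [-0.    0.06  0.02]
gripper_width 91.01
gripper_force 0.0
wrist mid_grip 0.89 [315.4 126.4] [ 591.3 -152.3]
wrist mid_grip 0.64 [315.4 128.8] [ 589.7 -152.3]
wrist mid_tip 0.9 [290.5 101.1] [ 607.9 -135.4]
wrist mid_tip 0.34 [491.5 123.1] [ 592.6 -273.5]
wrist left_pad 0.56 [179.2 208.7] [522.1 -32.3]
wrist left_pad 0.16 [132.2  93.2] [617.3  -4. ]
wrist mid_pad 0.71 [315.6 206.4] [ 523.7 -152.2]
wrist right_pad 0.9 [455.3 206.7] [ 522.9 -274.8]
```

View pics/w6.png

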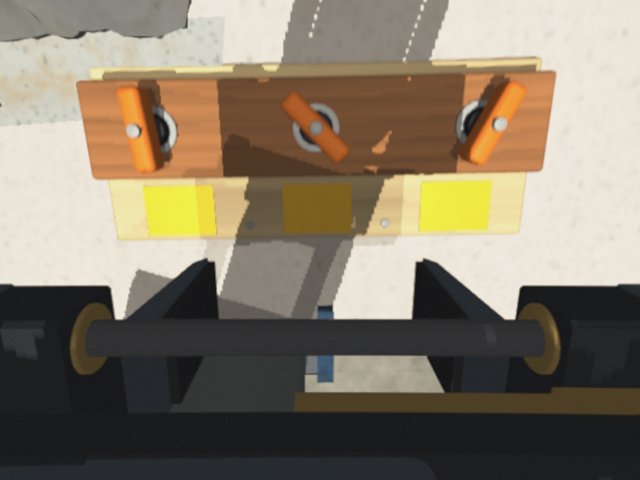

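>>> {"api": "step_arm", "payload": {
  "plan": [0,-4.1,0,0,0,0,0,-4.1,0,0,0,0,0,-4.1,0,0,0,0,0,-4.1,0,0,0,0,0,-4.1,0,0,0,0]
}}

```text
time_s: 12.68
ee_pos: [521.8, 55.6, 196.9]
ee_rot: [180.0, -0.0, -0.2]
force: [1.0, 0.1, -0.2]
gripper_width: 90.9
gripper_force: 0.0
```

>>> {"api": "step_arm", "payload": {
  "plan": [0,-4.1,0,0,0,0,0,-4.1,0,0,0,0,0,-4.1,0,0,0,0,0,-4.1,0,0,0,0,0,-4.1,0,0,0,0]
}}

```text
time_s: 13.1
ee_pos: [521.9, 261.3, 196.8]
ee_rot: [-180.0, -0.0, -0.1]
force: [1.2, -0.7, 0.0]
gripper_width: 90.9
gripper_force: 0.0
```

>>> {"api": "step_arm", "payload": {
  "plan": [0,-4.1,0,0,0,0,0,-4.1,0,0,0,0,0,0,0,0,0,0,0,0,0,0,0,0],
  "hand": 6
}}

```text
time_s: 13.43
ee_pos: [521.8, 343.1, 195.9]
ee_rot: [180.0, 0.0, 0.1]
force: [0.8, -1.0, 0.9]
gripper_width: 67.4
gripper_force: 0.0
```

```bash
python3 - <<'E'
from h import *
p=look("wrist",["marker_centre"],4); save(p,"w7.png")
p=look("top",["marker_centre"],4)
E
python3 s.py
```

```text
wrist marker_centre 0.9 [316.  303.8] [446.6 341.3]
wrist marker_centre 0.75 [312.4 183.2] [554.4 344.5]
wrist marker_centre 0.7 [405.9 235.1] [510.3 264.9]
top marker_centre 0.57 [216.8 255.4] [524.2 258.8]
top marker_centre 0.48 [391.8 259.8] [ 510.7 -149.5]
time_s 13.63
ee_pos [521.99 339.34 196.82]
ee_rot [ 1.7996e+02  1.0000e-02 -2.1000e-01]
force [0.42 0.26 0.41]
torque [-0.03  0.01 -0.01]
gripper_width 59.73
gripper_force 0.0
```

View pics/w7.png

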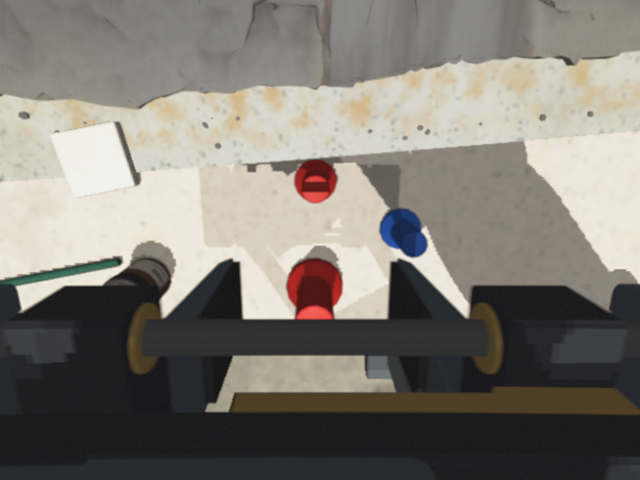

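>>> {"api": "step_arm", "payload": {
  "plan": [0,0,0,0,0,-0.1208,0,0,0,0,0,-0.1208,0,0,0,0,0,-0.1208,0,0,0,0,0,-0.1208,0,0,0,0,0,-0.1208]
}}

```text
time_s: 14.05
ee_pos: [522.1, 338.9, 197.3]
ee_rot: [180.0, -0.0, 34.7]
force: [0.3, 0.6, 1.1]
gripper_width: 59.9
gripper_force: 0.0
```

>>> {"api": "step_arm", "payload": {
  "plan": [0,0,0,0,0,-0.1208,0,0,0,0,0,-0.1208,0,0,0,0,0,-0.1208,0,0,0,0,0,-0.1208,0,0,0,0,0,-0.1208]
}}

```text
time_s: 14.47
ee_pos: [522.2, 338.9, 197.3]
ee_rot: [180.0, -0.0, 69.3]
force: [0.2, 0.3, 0.4]
gripper_width: 60.3
gripper_force: 0.0
```

>>> {"api": "step_arm", "payload": {
  "plan": [0,0,0,0,0,-0.1208,0,0,0,0,0,-0.1208,0,0,0,0,0,-0.1208,0,0,0,0,0,-0.1208,0,0,0,0,0,-0.1208]
}}

```text
time_s: 14.88
ee_pos: [522.2, 338.9, 197.3]
ee_rot: [180.0, 0.0, 103.9]
force: [-1.5, -1.1, 1.3]
gripper_width: 60.1
gripper_force: 0.0
```

>>> {"api": "step_arm", "payload": {
  "plan": [0,0,0,0,0,-0.1208,0,0,0,0,0,-0.1208,0,0,0,0,0,-0.1208,0,0,0,0,0,-0.1208,0,0,0,0,0,-0.1208]
}}

```text
time_s: 15.3
ee_pos: [522.2, 338.9, 197.3]
ee_rot: [180.0, 0.0, 138.5]
force: [0.2, -0.4, 0.2]
gripper_width: 60.8
gripper_force: 0.0
```

>>> {"api": "step_arm", "payload": {
  "plan": [0,0,0,0,0,-0.1208,0,0,0,0,0,-0.1208,0,0,0,0,0,-0.1208,0,0,0,0,0,-0.1208,0,0,0,0,0,-0.1208]
}}

```text
time_s: 15.72
ee_pos: [522.1, 338.9, 197.3]
ee_rot: [-180.0, 0.0, 173.1]
force: [0.8, -1.1, -0.3]
gripper_width: 60.2
gripper_force: 0.0
```

>>> {"api": "step_arm", "payload": {
  "plan": [0,0,0,0,0,-0.1208,-3.2,0,0,0,0,0,0,0,0,0,0,0,0,0,0,0,0,0]
}}

```text
time_s: 16.05
ee_pos: [554.9, 338.9, 196.8]
ee_rot: [-180.0, 0.0, 179.6]
force: [-0.2, 0.3, 0.3]
gripper_width: 59.9
gripper_force: 0.0
```

```bash
python3 - <<'E'
from h import *
p=look("wrist",["marker_centre"],4); save(p,"w8.png")
hsv=cv2.cvtColor(p["img"],cv2.COLOR_RGB2HSV)
m=(((hsv[...,0]<6)|(hsv[...,0]>174))&(hsv[...,1]>150)&(hsv[...,2]>50)).astype(np.uint8)
n,l,st,c=cv2.connectedComponentsWithStats(m)
for i in range(1,n):
    if st[i,4]>100: print(st[i],c[i],onz(p,c[i],29)[:2])
E
python3 s.py
```

```text
wrist marker_centre 0.72 [223.9 165.1] [509.5 264.6]
wrist marker_centre 0.65 [320.1 216. ] [552.3 342.8]
[ 290   61   62   67 3259] [320.17735502  94.46425284] [455.84620413 343.15650286]
[ 300  193   40   45 1357] [319.77302874 213.86956522] [550.42173183 342.57075562]
time_s 16.15
ee_pos [553.57 339.36 196.93]
ee_rot [-1.7998e+02 -4.0000e-02  1.7972e+02]
force [-0.74 -0.83  0.02]
torque [ 0.08 -0.15  0.01]
gripper_width 59.54
gripper_force 0.0
```

>>> {"api": "step_arm", "payload": {
  "plan": [0.1,0.3,3,0,0,0,0,0,4,0,0,0,0,0,4,0,0,0,0,0,3,0,0,0,0,0,0,0,0,0]
}}

```text
time_s: 16.57
ee_pos: [547.9, 340.6, 50.5]
ee_rot: [-179.6, -0.7, 179.8]
force: [-0.7, -0.5, -0.8]
gripper_width: 59.8
gripper_force: 0.0
```

>>> {"api": "step_arm", "payload": {
  "plan": [0,0,2.0,0,0,0,0,0,0,0,0,0,0,0,0,0,0,0]
}}

```text
time_s: 16.82
ee_pos: [552.7, 343.5, 38.1]
ee_rot: [180.0, 0.0, 179.8]
force: [1.2, 0.4, 0.7]
gripper_width: 60.0
gripper_force: 0.0
```

>>> {"api": "step_arm", "payload": {
  "plan": [0,0,0,0,0,0,0,0,0,0,0,0,0,0,0,0,0,0,0,0,0,0,0,0,0,0,0,0,0,0],
  "hand": 0
}}

```text
time_s: 17.23
ee_pos: [552.9, 343.6, 37.6]
ee_rot: [180.0, 0.1, 179.8]
force: [0.9, 0.8, -0.1]
gripper_width: 29.6
gripper_force: 0.0
```

>>> {"api": "step_arm", "payload": {
  "plan": [0,0,0,0,0,0,0,0,0,0,0,0,0,0,0,0,0,0,0,0,0,0,0,0]
}}

```text
time_s: 17.57
ee_pos: [552.8, 343.5, 37.1]
ee_rot: [180.0, 0.0, 179.8]
force: [-0.3, -0.3, 3.6]
gripper_width: 21.5
gripper_force: 15.0
```

>>> {"api": "step_arm", "payload": {
  "plan": [0,0,-2,0,0,0,0,0,-4,0,0,0,0,0,-4,0,0,0,0,0,-4,0,0,0,0,0,-2,0,0,0]
}}

```text
time_s: 17.98
ee_pos: [554.2, 344.4, 202.2]
ee_rot: [179.8, 0.4, 179.8]
force: [0.4, 0.7, -0.2]
gripper_width: 21.1
gripper_force: 15.0
```

>>> {"api": "step_arm", "payload": {
  "plan": [0.6,-2,0,0,0,0,0.6,-4,0,0,0,0,0.6,-4,0,0,0,0,0.6,-4,0,0,0,0,0.6,-4,0,0,0,0]
}}

```text
time_s: 18.4
ee_pos: [521.3, 162.0, 196.6]
ee_rot: [-180.0, -0.0, 179.9]
force: [1.2, -0.3, 0.4]
gripper_width: 21.6
gripper_force: 15.0
```

>>> {"api": "step_arm", "payload": {
  "plan": [0,-4,0,0,0,0,0,-4,0,0,0,0,0,-4,0,0,0,0,0,-4,0,0,0,0,0,-4,0,0,0,0]
}}

```text
time_s: 18.82
ee_pos: [521.0, -38.3, 196.8]
ee_rot: [-180.0, -0.0, 179.8]
force: [0.4, -0.2, -1.2]
gripper_width: 21.1
gripper_force: 15.0
```

>>> {"api": "step_arm", "payload": {
  "plan": [0,-4,0,0,0,0,0,-4,0,0,0,0,0,-3,0,0,0,0,0,0,0,0,0,0,0,0,0,0,0,0]
}}

```text
time_s: 19.23
ee_pos: [520.9, -147.7, 196.5]
ee_rot: [180.0, -0.0, 179.6]
force: [1.0, 0.7, -1.7]
gripper_width: 21.9
gripper_force: 15.0
```

```bash
python3 - <<'E'
from h import *
p=look("wrist",["mid_pad","marker_centre","right_pad","left_pad"],2); save(p,"w9.png")
E
python3 s.py
```

```text
wrist mid_pad 0.64 [306.3 218.1] [ 523.4 -155.7]
wrist marker_centre 0.93 [313.4 298.4] [ 592.9 -149.8]
wrist right_pad 0.84 [172.4 216.7] [ 521.4 -274. ]
wrist left_pad 0.72 [442.9 213.8] [520.4 -34.9]
time_s 19.48
ee_pos [ 521.25 -145.13  196.89]
ee_rot [ 1.7999e+02 -1.0000e-02  1.7993e+02]
force [ 0.26  0.21 -0.71]
torque [ 0.02 -0.19  0.02]
gripper_width 21.35
gripper_force 15.0
```

View pics/w9.png

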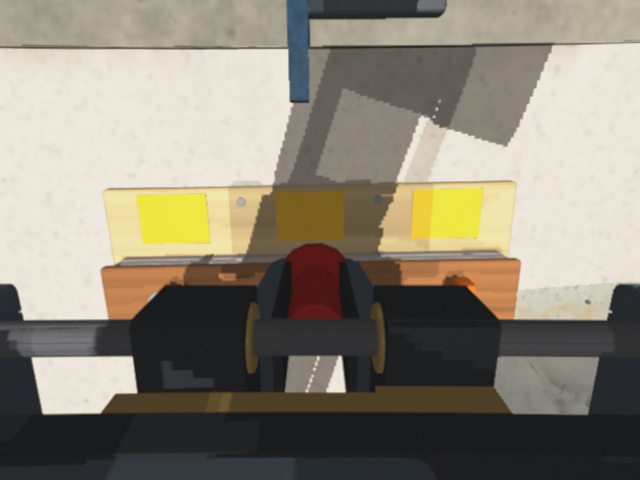

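>>> {"api": "step_arm", "payload": {
  "plan": [-0.15,-0.7,2,0,0,0,0,0,4,0,0,0,0,0,4,0,0,0,0,0,2.5,0,0,0,0,0,1,0,0,0]
}}

```text
time_s: 19.9
ee_pos: [520.2, -151.5, 58.3]
ee_rot: [179.9, -0.4, 179.9]
force: [0.1, 1.9, 0.2]
gripper_width: 21.6
gripper_force: 15.0
```

>>> {"api": "step_arm", "payload": {
  "plan": [0,0,0,0,0,0,0,0,0,0,0,0,0,0,0.5,0,0,0,0,0,0.4,0,0,0,0,0,0.3,0,0,0]
}}

```text
time_s: 20.32
ee_pos: [523.5, -153.6, 50.9]
ee_rot: [-180.0, 0.1, 179.8]
force: [0.9, -0.7, -0.9]
gripper_width: 21.3
gripper_force: 15.0
```

>>> {"api": "step_arm", "payload": {
  "plan": [0,0,0,0,0,0,0,0,0,0,0,0]
}}

```text
time_s: 20.48
ee_pos: [522.8, -153.5, 50.3]
ee_rot: [-180.0, 0.0, 179.8]
force: [-0.5, 0.3, -0.4]
gripper_width: 21.6
gripper_force: 15.0
```

Not in contact yet; lower about 1 mm at a time.

>>> {"api": "step_arm", "payload": {
  "plan": [0,0,0.08,0,0,0,0,0,0.05,0,0,0,0,0,0,0,0,0]
}}

```text
time_s: 20.73
ee_pos: [523.0, -153.6, 49.1]
ee_rot: [-180.0, 0.0, 179.8]
force: [-0.4, -0.1, 3.0]
gripper_width: 21.7
gripper_force: 15.0
```

Contact (3 N up). Release to 5 cm, rise.

>>> {"api": "step_arm", "payload": {
  "plan": [0,0,0,0,0,0,0,0,0,0,0,0,0,0,0,0,0,0,0,0,0,0,0,0,0,0,0,0,0,0],
  "hand": 6
}}

```text
time_s: 21.15
ee_pos: [522.7, -153.4, 48.5]
ee_rot: [-180.0, -0.0, 179.8]
force: [-0.9, -0.1, -0.2]
gripper_width: 52.1
gripper_force: 0.0
```

>>> {"api": "step_arm", "payload": {
  "plan": [0,0,-1,0,0,0,0,0,-3,0,0,0,0,0,-4,0,0,0,0,0,-4,0,0,0,0,0,-3,0,0,0]
}}

```text
time_s: 21.57
ee_pos: [523.4, -153.6, 202.7]
ee_rot: [-179.9, 0.2, 179.8]
force: [0.2, -0.8, -0.7]
gripper_width: 60.2
gripper_force: 0.0
```

>>> {"api": "step_arm", "payload": {
  "plan": [-4,0,0,0,0,0,-4,0,0,0,0,0,0,0,0,0,0,0,0,0,0,0,0,0]
}}

```text
time_s: 21.9
ee_pos: [603.9, -153.5, 198.5]
ee_rot: [-180.0, -0.0, 179.9]
force: [-1.3, 0.8, -0.3]
gripper_width: 60.4
gripper_force: 0.0
```

```bash
python3 - <<'E'
from h import *
look("scene",["marker_centre"],4)
H["centre"]=41
p=look("wrist",["mid_pad","marker_centre"],2)
a=p["img"][120:360,160:480]
t=viewer.grab_frame("scene")["img"][140:260,290:450]
save(dict(img=np.hstack([cv2.resize(a,(400,300)),cv2.resize(t,(400,300))])),"w10.png")
E
python3 s.py
```

```text
scene marker_centre 0.94 [215.1 348.1] [464.3 344.1]
scene marker_centre 0.64 [375.5 218.5] [ 539.  -172.7]
scene marker_centre 0.59 [234.6 312. ] [514.7 266.2]
wrist marker_centre 0.87 [315.1 123.5] [ 524.2 -153.5]
time_s 22.2
ee_pos [ 601.77 -153.68  198.99]
ee_rot [-1.8000e+02 -1.0000e-02  1.7981e+02]
force [ 0.06 -0.28  0.34]
torque [ 0.1  -0.16  0.  ]
gripper_width 59.87
gripper_force 0.0
```

View pics/w10.png

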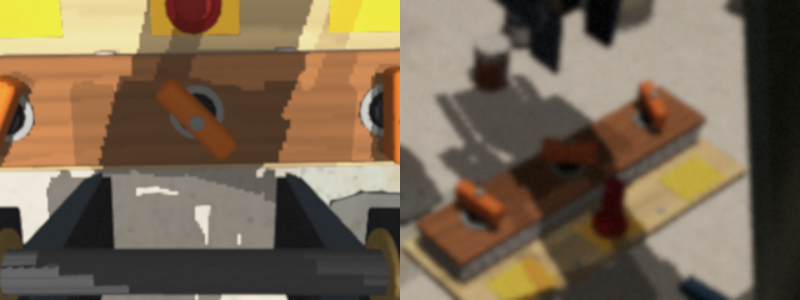

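The marker stands upright on the middle patch, and only the middle knob is turned.

```bash
python3 -c "
from workcell import env
print(env.job_done())"
```

```text
the job is handed in; nothing more can be done
None
```

The middle knob was the loose one and I turned it about 40°. The right knob was tight and did not move, and I never twisted the left one. The small red marker stands released and upright on the middle yellow patch, and the job is handed in; no verdict came back.

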